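# Seat a shelf lock pin and proof-pull it

### The job

Take the orange-handled lock pin from the blue rack and press it down into the hole in the aluminium plate of the shelving upright until it snaps fully home. Then prove that it holds: pull straight up with rising force to about 14 N (never 18 N, which damages the catch), hold that pull for half a second and let go, leaving it fully seated. Leave the grey spare pin, the tape roll and the carton alone.

Things in the scene. Friction and masses are not known exactly. Their poses are not given: they have to be found in the camera images.
- lock_pin: Orange-handled pin, about 0.12 kg, loose, standing upright in one of the rack's two holes. Origin: centre of the underside of its steel flange; z up along the pin. Flange 30 mm across, 5 mm thick (z 0 to 5 mm); on it the orange handle block, z = 5 to 43 mm, 36 mm along the pin's x, 18 mm along its y (grip across the 18 mm).
- spare_pin: An identical pin with a grey handle, standing in the other hole of the rack; a bystander.
- rack: Fixed blue rack block 90 x 190 x 60 mm (x, y, z), origin at the centre of its underside. Two 20 mm holes at y = +55 and -55 mm, 50 mm deep; each pin's flange rests on the top face at z = 60 mm.
- upright: Fixed length of black shelving upright lying on the bench, 80 mm wide (x), 280 mm long (y), 60 mm high, a black beam stub reaching 180 mm out to +x; origin at the centre of its underside. In the middle of its top is a bare aluminium plate 80 x 80 x 10 mm with one 18 mm hole.
- socket (a point): Centre of the hole's mouth, on the plate's top face, 60 mm above the bench; z up. The seated pin's origin lies here. Pushing in takes about 6 N while the head spreads two sprung rollers inside; over the last 5 mm they snap over the shoulder and draw the pin in (up to 12 N), and the flange bears on the plate (press under 25 N). Pulled up, the pin has 0.5 mm of play, then catches.
- tape_roll: Yellow ring-shaped tape roll 100 mm across, 24 mm high, lying flat; bystander. Origin at the centre of its underside.
- carton: Small closed cardboard carton 120 x 90 x 70 mm; bystander. Origin at the centre of its underside.
- pin_tip (a point): Lower tip of the orange pin, 45 mm below its origin. Below the flange: shank 15 mm across to 12 mm down, a 4 mm neck to 26 mm down, then a 15 mm head with a flat shoulder on top; from 30 mm down the head tapers to 5 mm at this tip.
- catch (a joint): Lift of the sprung catch carriage inside the upright (m), unseen from outside: 0 at rest and when pushed, up to 0.006. It lifts only when the caught pin is pulled up: the pull on the catch is about 4 N + 8 N per mm of lift, so about 1.2 mm at 14 N. The catch is overloaded (damaged) from 19 N.

How it is judged (in metres and radians):
On the way, in this order (a step that is already met when the one before it is completed fails the run):
1. the orange pin has snapped fully home: upright, centred in the hole, flange within 0.8 mm of the plate (z of lock_pin in the frame of socket below 0.0008 m and horizontal distance between lock_pin and socket below 0.003 m and value of joint catch below 0.0004 m), for 0.1 s.
2. the seated pin is pulled up with 10 N or more for 0.3 s, the catch holding it (z of lock_pin in the frame of socket below 0.004 m and horizontal distance between lock_pin and socket below 0.004 m and value of joint catch above 0.00075 m), for 0.3 s.
At the end, for the whole second after the job is handed in: The orange pin is at rest, released, fully seated in the plate's hole: flange within 1 mm of the plate, within 3 mm of the hole's centre and upright within 4 degrees (z of lock_pin in the frame of socket below 0.001 m and horizontal distance between lock_pin and socket below 0.003 m and angle between lock_pin's own z axis and vertical below 0.07 rad and linear speed of lock_pin below 0.02 m/s and value of joint catch below 0.0004 m); the robot touches nothing.
It fails at once if the catch is overloaded: the pin is pulled with more than 19 N (value of joint catch above 0.0019 m).
It fails at once if the pin is pressed on the upright with more than 50 N (contact force between lock_pin and upright above 50 N).
It fails at once if a bystander is moved by more than 15 mm (distance of any of spare_pin, tape_roll, carton from where it was at the start of the episode above 0.015 m).
It also fails if it takes over 61 s, if anything falls off the work surface, if the arm or the gripper's body presses on something with over 40 N, if the wrist force passes 120 N, or if a joint passes its speed limit or range.

### The arm

A 6-joint arm with a two-finger parallel gripper is mounted at the origin on the work surface. World frame = base frame: x ahead of the robot, y to its left, z up, the work surface at z = 0. Lengths are in mm, angles in degrees, forces in N, time in s.
With the tool pointing down it reaches from about 350 to 850 mm from the base axis. Payload 8.1 kg.
Tool frame: the origin (TCP) lies midway between the tips of the shut fingers; the grasp point (between the pads) lies 19 mm behind it; x points along the fingers, y is the direction in which the jaws open and shut, and the axes are right-handed (so a half turn about x gives the same grasp; the last joint's range is limited). The gripper opens to 85 mm and grips with 20 to 120 N. Pads are 22 mm wide; open, the fingers measure 114 mm over their backs; the gripper's body (76 mm by 85 mm) begins 54 mm behind the grasp point. The pads swing forward as they close: fully open they stand 13 mm farther back than shut.
Start: joints at [-69.523, 7.471, 85.268, -0, 87.261, -4.893], TCP at [257.102, -542.129, 231.292] pointing down, gripper open.
Joint ranges: [-169.43, 169.43], [-51.17, 129.36], [1.28, 143.12], [-76.62, 256.62], [0, 156.53], [-152.29, 152.29]. Speed limits (degrees/s): [136.94, 136.94, 159.86, 180, 180, 180].

### API

Orientations are given as [roll, pitch, yaw] about the fixed x, y, z axes, in that order (R = Rz(yaw) Ry(pitch) Rx(roll)).
In Python, from bench import r, snapshot, workorder gives the robot as it stands.
- The arm moves only by the tool send_rows, never from a script. Its arguments are lists of equal length, an entry for each row: "offset": the shift along the tool's x, y, z in cm, a list of three; "dr": the turn, a rotation vector about the tool's x, y, z in degrees, a list of three; "grip": the opening in per cent of the stroke, from 0 (shut) to 100 (fully open). In form: {"offset": [[dx, dy, dz], ...], "dr": [[rx, ry, rz], ...], "grip": [grip, ...]}. A call has 1 to 5 rows; each row shifts and turns the commanded pose from where the row before left it, along the tool's axes as they then stand; what a row does not reach is not made up. A row lasts 1/8 s, in which the tool goes at most 62.5 mm and 10.7 degrees, less where a joint would pass 70% of its speed; a pose out of reach is approached as far as the arm can. A call with a gripper value outside its range is refused whole. The fingers move at their own pace and stop on an object; "force" is the grip in N (left out, the last holds). Time passes only in rows, so rows that do not move let the fingers close. It gives the time, the measured TCP pose, the force and the opening at its end, in the units of the state.
- r.sense(): the state, without advancing time (a new reading comes with each control period).
- snapshot(name): name is "side" or "top" or "wrist"; returns a dict with "pixels" (384x512x3 uint8, red, green, blue), "fx", "fy", "cx", "cy" (pixels), "distortion" ([k1, k2, p1, p2, k3] as OpenCV has them; the pictures are not rectified), "world_to_cam" (4x4, takes a point from world to camera coordinates). Camera axes: x right, y up, looking along -z (the intrinsics and any distortion apply to the point x, -y, -z); pixel columns grow to the right and rows downward; lengths in mm; the calibration is good to about 2 mm. A picture is of the moment at which its call begins. There is no depth.
- workorder.hand_in(): hands the job in, once; it reports no verdict.
The state is a dict: "time": time; "joint_pos": joint angles; "qd": joint speeds; "joint_efforts": joint torques, N m; "tool_pos": TCP position; "tcp_rot": TCP orientation; "ft_force": force on the tool from outside, world axes, zero at the start; "wrist_torque": the same for the moment, N m; "finger_gap": finger opening in mm.
Only numpy, scipy, OpenCV 4.12 (cv2) and the standard library are available. Lean on these libraries where they do the work, as an engineer would, in place of code of your own. Each camera call takes 0.05 s, during which the arm holds its last target.

## Working session

There is one attempt and no reset: what is moved stays moved. The work goes in short steps, Python scripts to look and compute and a tool call to move; the robot and the scene stay as the last step left them, time stands still between calls to the robot, and variables do not carry over. Pictures are saved under pics/ and viewed, and the job is handed in when it is done.

Besides the shell and the picture viewer there is one more tool, called as a command line: name --argument value ..., lists and objects as JSON in quotes. send_rows: Moves the arm, as the interface text tells. Its arguments: {"type":"object","properties":{"offset":{"type":"array","items":{"type":"array","items":{"type":"number"}}},"dr":{"type":"array","items":{"type":"array","items":{"type":"number"}}},"grip":{"type":"array","items":{"type":"number"}},"force":{"type":"number"}},"required":["offset","dr","grip"]}

```bash
ls; mkdir -p pics
python3 - <<'E'
from bench import r,snapshot
import cv2,numpy as np
print(r.sense())
for n in("top","side","wrist"):
    s=snapshot(n); cv2.imwrite(f"pics/{n}0.png",s["pixels"][:,:,::-1])
    print(n,s["fx"],s["fy"],s["cx"],s["cy"],s["distortion"]);print(np.round(s["world_to_cam"],4).tolist())
E
```

```text
pics
{'time': 0.0, 'joint_pos': array([-6.95202607e+01,  7.51592914e+00,  8.53313230e+01,  4.14985195e-04,
        8.72605642e+01, -4.89132528e+00]), 'qd': array([ 0.03618677,  0.00446399, -0.0537094 , -0.08303384,  0.05637546,
       -0.00509675]), 'joint_efforts': array([-3.42043886e-04, -5.69400001e+01, -5.00559032e+01, -1.33652488e-04,
        1.46425003e-02, -4.11229962e-05]), 'tool_pos': array([ 256.92975261, -541.5862855 ,  230.21627983]), 'tcp_rot': array([-95.11158348,  89.89218281, 110.25946089]), 'ft_force': array([-0.38421639,  1.02714852, -0.40214913]), 'wrist_torque': array([-0.03440765,  0.0047236 ,  0.00937583]), 'finger_gap': 85.40760682187609}
top 368.5550230753496 368.5550230753496 249.32339020639657 196.52347126747324 [-0.08264186  0.          0.          0.          0.        ]
[[0.0005, -1.0, 0.0029, -96.0706], [0.9971, 0.0007, 0.076, -590.8345], [-0.076, 0.0028, 0.9971, -1155.22], [0.0, 0.0, 0.0, 1.0]]
side 480.755129739881 480.755129739881 254.04104178052322 191.16169871940022 [-0.00304733  0.          0.          0.          0.        ]
[[-0.9574, -0.2889, -0.0008, 539.65], [0.2266, -0.7525, 0.6184, -229.3345], [-0.1793, 0.5919, 0.7859, -1159.5124], [0.0, 0.0, 0.0, 1.0]]
wrist 283.6194928380037 283.6194928380037 252.6859868530829 190.88956103902527 [0.00665063 0.         0.         0.         0.        ]
[[0.428, -0.9038, 0.0001, -599.5872], [0.8618, 0.4081, -0.3014, 38.3889], [0.2723, 0.1291, 0.9535, -378.1716], [0.0, 0.0, 0.0, 1.0]]
```

View pics/top0.png

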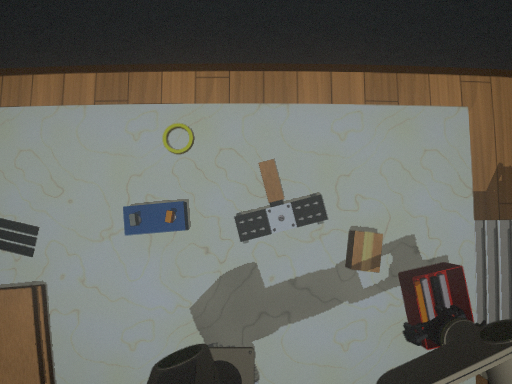

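View pics/side0.png

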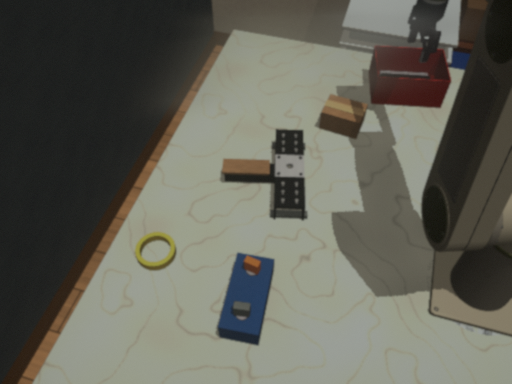

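View pics/wrist0.png

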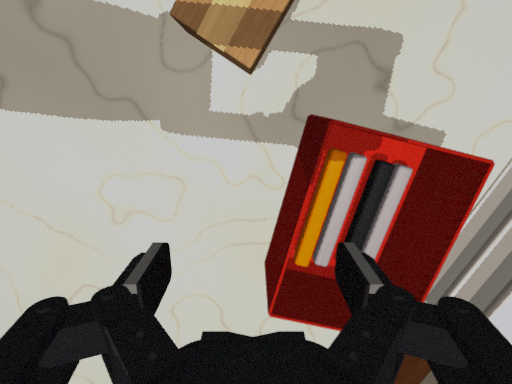

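The top view shows the rack around (157,217) with the orange handle at (171,215), the upright's plate at (281,216), the tape roll at (179,138) and the carton at (364,249). The arm stands over a red box at the lower right. I'll measure on enlarged crops next.

```bash
cat > h.py <<'E'
import cv2,numpy as np
from bench import r,snapshot
def K(s): return np.array([[s["fx"],0,s["cx"]],[0,s["fy"],s["cy"]],[0,0,1]]),np.array(s["distortion"],float)
def unproj(s,uv,z):
    k,d=K(s); p=cv2.undistortPoints(np.array([[uv]],float),k,d)[0,0]
    T=np.array(s["world_to_cam"]); R=T[:3,:3]; c=-R.T@T[:3,3]
    v=R.T@np.array([p[0],-p[1],-1.]); return c+v*(z-c[2])/v[2]
def proj(s,P):
    k,d=K(s); T=np.array(s["world_to_cam"]); P=np.atleast_2d(P)
    q=(T[:3,:3]@P.T+T[:3,3:]).T*[1,-1,-1]
    return cv2.projectPoints(q.reshape(-1,1,3),np.zeros(3),np.zeros(3),k,d)[0].reshape(-1,2)
def crop(s,x0,y0,w,h,f,name,pts=None):
    im=cv2.resize(s["pixels"][y0:y0+h,x0:x0+w,::-1],None,fx=f,fy=f,interpolation=cv2.INTER_CUBIC)
    if pts is not None:
        for p in pts: cv2.circle(im,(int((p[0]-x0+.5)*f),int((p[1]-y0+.5)*f)),3,(255,0,255),1)
    cv2.imwrite("pics/"+name,im)
def comp(s,mask):
    n,l,st,c=cv2.connectedComponentsWithStats(mask.astype(np.uint8)); return [(st[i].tolist(),c[i].round(2).tolist()) for i in range(1,n) if st[i][4]>15]
E
python3 - <<'E'
from h import *
for n,box in(("top",(110,150,230,100)),("side",(210,120,110,230))):
    s=snapshot(n); f=3.4 if n=="top" else 2.6; crop(s,*box,f,n+"c1.png")
    hsv=cv2.cvtColor(s["pixels"],cv2.COLOR_RGB2HSV); H,S,V=[hsv[...,i].astype(int) for i in range(3)]
    m=(H>6)&(H<17)&(S>200)&(V>120); 
    print(n,"orange",comp(s,m))
    b=(H>100)&(H<125)&(S>150)&(V>40)
    print("blue",comp(s,b))
E
```

```text
top orange []
blue []
side orange []
blue [([454, 53, 15, 14, 103], [461.08, 57.74])]
```

View pics/topc1.png

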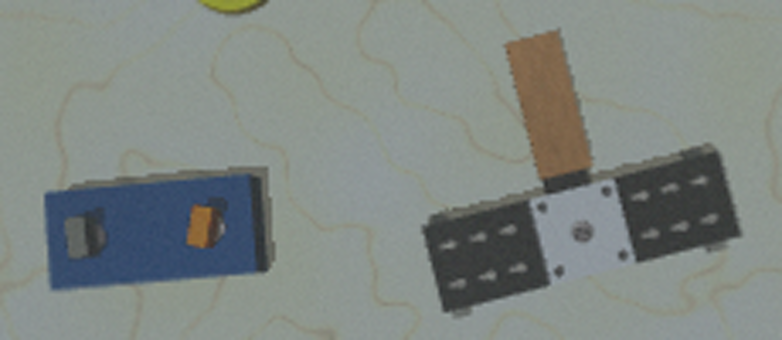

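View pics/sidec1.png

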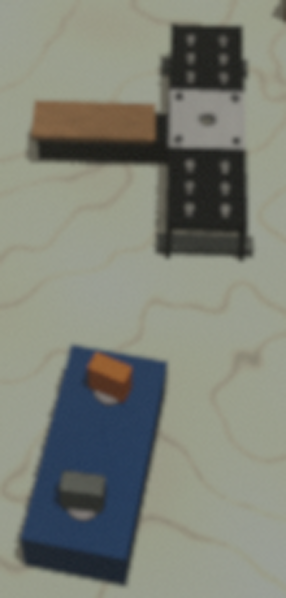

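Run:
```python
from h import *
for n,pts in(("top",[(171,213),(150,225),(281,215),(290,222)]),("side",[(252,263),(250,290),(288,165)])):
    s=snapshot(n)
    for u,v in pts: print(n,u,v,s["pixels"][v,u],cv2.cvtColor(s["pixels"][v:v+1,u:u+1],cv2.COLOR_RGB2HSV)[0,0])
```

```text
top 171 213 [144 102  57] [ 16 154 144]
top 150 225 [ 55  75 107] [108 124 107]
top 281 215 [123 121 125] [135   8 125]
top 290 222 [137 149 154] [ 99  28 154]
side 252 263 [148  94  49] [ 14 171 148]
side 250 290 [42 62 91] [108 137  91]
side 288 165 [87 85 79] [23 23 87]
```

Run:
```python
from h import *
s=snapshot("top"); f=3.4
def c(x,y): return (110+(x+.5)/f-.5,150+(y+.5)/f-.5)
for nm,p,z in [("handle",c(200,226),103),("grey",c(77,236),103),("hole",c(582,232),60)]+[("rackc",c(*q),60) for q in((46,193),(50,290),(256,271),(248,176))]+[("platec",c(*q),60) for q in((529,200),(612,178),(636,262),(551,284))]:
    print(nm,np.round(p,1),unproj(s,p,z).round(1))
s=snapshot("side");f=2.6
def c(x,y): return (210+(x+.5)/f-.5,120+(y+.5)/f-.5)
for nm,p,z in [("hole",c(207,119),60)]+[("handle top c",c(*q),103) for q in((87,372),(97,353),(132,367),(125,387))]+[("platec",c(*q),60) for q in((168,90),(242,93),(243,151),(166,148))]+[("rackc",c(*q),60) for q in((72,346),(166,362),(130,555),(22,538))]:
    print(nm,np.round(p,1),unproj(s,p,z).round(1))
# wrist cam pose relative to tcp
st=r.sense(); 
from scipy.spatial.transform import Rotation as Ro
Rt=Ro.from_euler('xyz',st['tcp_rot'],degrees=True).as_matrix(); print("tool axes in world\n",Rt.round(3))
T=np.array(snapshot("wrist")["world_to_cam"]);cpos=-T[:3,:3].T@T[:3,3]
print("cam in tool",Rt.T@(cpos-st['tool_pos']),(T[:3,:3]@Rt).round(3).tolist())
```

```text
handle [168.5 216.1] [526.1 145.1 103. ]
grey [132.3 219.1] [517. 254. 103.]
hole [280.8 217.9] [ 522.1 -192.8   60. ]
rackc [123.2 206.4] [556.9 297.4  60. ]
rackc [124.4 234.9] [468.3 291.7  60. ]
rackc [184.9 229.4] [486.4 102.7  60. ]
rackc [182.6 201.4] [572.7 111.1  60. ]
platec [265.2 208.5] [ 551.1 -144.7   60. ]
platec [289.6 202. ] [ 571.1 -220.4   60. ]
platec [296.7 226.7] [ 494.9 -241.7   60. ]
platec [271.7 233.2] [ 475.1 -164.5   60. ]
hole [289.3 165.5] [ 520.6 -192.5   60. ]
handle top c [243.2 262.8] [541.7 157.3 103. ]
handle top c [247.  255.5] [539.1 136.7 103. ]
handle top c [260.5 260.8] [505.8 141.3 103. ]
handle top c [257.8 268.5] [506.1 161.9 103. ]
platec [274.3 154.3] [ 571.  -220.6   60. ]
platec [302.8 155.5] [ 493.7 -239.3   60. ]
platec [303.2 177.8] [ 474.2 -160.5   60. ]
platec [273.5 176.6] [ 551.5 -141.5   60. ]
rackc [237.4 252.8] [571.4 112.2  60. ]
rackc [273.5 258.9] [484.2 103.5  60. ]
rackc [259.7 333.2] [464.4 287.1  60. ]
rackc [218.2 326.6] [554.1 298.9  60. ]
tool axes in world
 [[-0.     0.429 -0.904]
 [ 0.    -0.904 -0.429]
 [-1.    -0.    -0.   ]]
cam in tool [-141.90339665   -0.17522608  -76.98121423] [[-0.002, 1.0, 0.001], [0.302, 0.001, -0.953], [-0.953, -0.002, -0.302]]
```

The top and side cameras agree to about 2 mm:

| Item | Position (mm) | Yaw |
|---|---|---|
| Orange pin | (525.5, 145.5) | handle about -8° |
| Socket | (521.5, -192.5) | n/a |
| Rack | centre (521, 200.7) | +5° |
| Upright plate | centre (522, -192) | +14.5° |

All of these are within reach. I'll move above the orange pin for a wrist view.

send_rows --offset '[[0, -3.9, -4.1], [0, -3.9, -4.1], [0, -3.9, -4.1], [0, -3.9, -4.1], [0, -3.9, -4.1]]' --dr '[[0, 0, 0], [0, 0, 0], [0, 0, 0], [0, 0, 0], [0, 0, 0]]' --grip '[100, 100, 100, 100, 100]'

```text
time: 1.12
tool_pos: [359.2, -276.5, 231.5]
tcp_rot: [123.1, 90.0, -31.6]
ft_force: [1.1, 0.0, -0.8]
finger_gap: 85.6
```

send_rows --offset '[[0, -3.9, -4.1], [0, -3.9, -4.1], [0, -3.9, -4.1], [0, -3.9, -4.1], [0, -3.9, -4.1]]' --dr '[[0, 0, 0], [0, 0, 0], [0, 0, 0], [0, 0, 0], [0, 0, 0]]' --grip '[100, 100, 100, 100, 100]'

```text
time: 1.75
tool_pos: [461.0, -12.2, 231.7]
tcp_rot: [143.7, 89.9, -10.9]
ft_force: [0.4, -1.8, -0.3]
finger_gap: 85.4
```

send_rows --offset '[[0, -3.9, -4.1], [0, -3.9, -4.1], [0, -3.9, -4.1], [0, 0, 0], [0, 0, 0]]' --dr '[[0, 0, 0], [0, 0, 0], [0, 0, 0], [-10, 0, 0], [-10, 0, 0]]' --grip '[100, 100, 100, 100, 100]'

```text
time: 2.38
tool_pos: [521.4, 145.4, 231.1]
tcp_rot: [-29.6, 90.0, -163.8]
ft_force: [-0.8, -0.6, -0.2]
finger_gap: 85.8
```

send_rows --offset '[[0, 0, 0], [0, 0, 0], [0, 0, 0], [0, 0, 0], [0, 0, 0]]' --dr '[[-10.5, 0, 0], [-10.5, 0, 0], [-10.5, 0, 0], [-10.5, 0, 0], [-10.5, 0, 0]]' --grip '[100, 100, 100, 100, 100]'

```text
time: 3.0
tool_pos: [521.5, 144.4, 231.4]
tcp_rot: [91.1, 90.0, 9.3]
ft_force: [0.2, -0.5, -0.5]
finger_gap: 85.5
```

send_rows --offset '[[0, 0, 0], [0, 0, 0], [0, 0, 0], [0, 0, 0], [0, 0, 0]]' --dr '[[-10.5, 0, 0], [-10.5, 0, 0], [-10.5, 0, 0], [-10.5, 0, 0], [-10.5, 0, 0]]' --grip '[100, 100, 100, 100, 100]'

```text
time: 3.62
tool_pos: [521.5, 144.4, 231.4]
tcp_rot: [35.9, 90.0, 6.6]
ft_force: [-0.3, -0.6, 0.5]
finger_gap: 85.1
```

```bash
cat >> h.py <<'E'
from scipy.spatial.transform import Rotation as Ro
def tool():
    st=r.sense(); Rt=Ro.from_euler('xyz',st['tcp_rot'],degrees=True).as_matrix()
    print("t",round(st['time'],2),"tcp",st['tool_pos'].round(1),"yang",np.degrees(np.arctan2(Rt[1,1],Rt[0,1])).round(2),"xaxis",Rt[:,0].round(4),"F",st['ft_force'].round(2),"M",st['wrist_torque'].round(2),"gap",round(st['finger_gap'],2),"q",st['joint_pos'].round(1))
    return st,Rt
E
python3 - <<'E'
from h import *
tool(); s=snapshot("wrist"); cv2.imwrite("pics/w1.png",cv2.resize(s["pixels"][:,:,::-1],None,fx=1.5,fy=1.5))
print(proj(s,[[526,145.5,103],[526,145.5,60]]))
E
```

```text
t 3.62 tcp [521.5 144.4 231.4] yang 60.72 xaxis [ 2.e-04  0.e+00 -1.e+00] F [-0.29 -0.58  0.53] M [0.04 0.03 0.04] gap 85.13 q [ 10.   -1.7  94.7  -0.   87.  -50.7]
[[256.22971816 185.89392176]
 [255.82633242 175.10346329]]
```

View pics/w1.png

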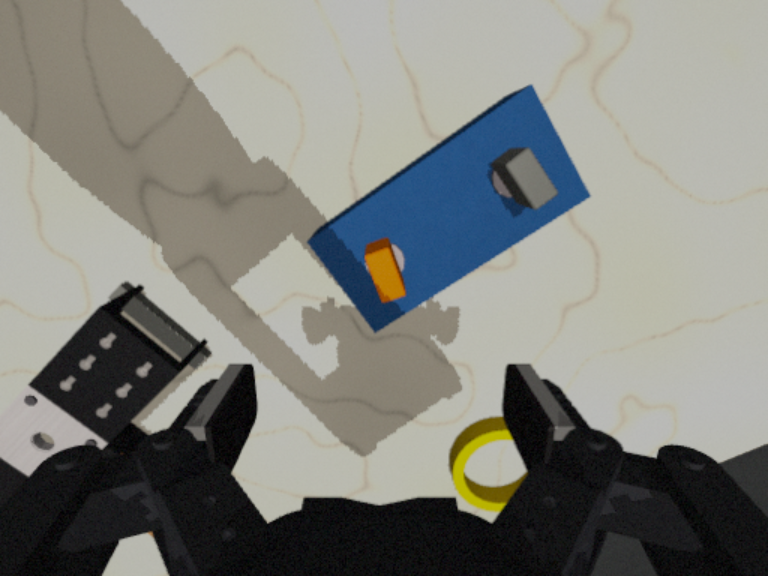

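The wrist view shows the orange handle top centred at (384,276)/1.5 = (256,184). The world estimate predicts (256.2,185.9), so they agree. Next I'll fit the handle's yaw and centre.

```bash
cat > hd.py <<'E'
from h import *
def handle(z=103):
    s=snapshot("wrist"); hsv=cv2.cvtColor(s["pixels"],cv2.COLOR_RGB2HSV); H,S,V=[hsv[...,i].astype(int) for i in range(3)]
    m=((H>8)&(H<22)&(S>180)&(V>170)).astype(np.uint8)
    c=max(cv2.findContours(m,cv2.RETR_EXTERNAL,cv2.CHAIN_APPROX_NONE)[0],key=cv2.contourArea).reshape(-1,2)
    P=np.array([unproj(s,p.astype(float),z)[:2] for p in c]); rc=cv2.minAreaRect(P.astype(np.float32))
    print("area",cv2.contourArea(c),"bbox",cv2.boundingRect(c),"rect centre,size,angle",np.round(rc[0],1),np.round(rc[1],1),round(rc[2],1)); return s
E
python3 - <<'E'
from hd import *
s=handle()
crop(s,200,130,110,110,5,"w1c.png")
for uv in ((487.0/1.5,0),): pass
E
```

```text
area 474.0 bbox (244, 166, 26, 34) rect centre,size,angle [523.7 146.9] [16.8 34.2] 80.9
```

View pics/w1c.png

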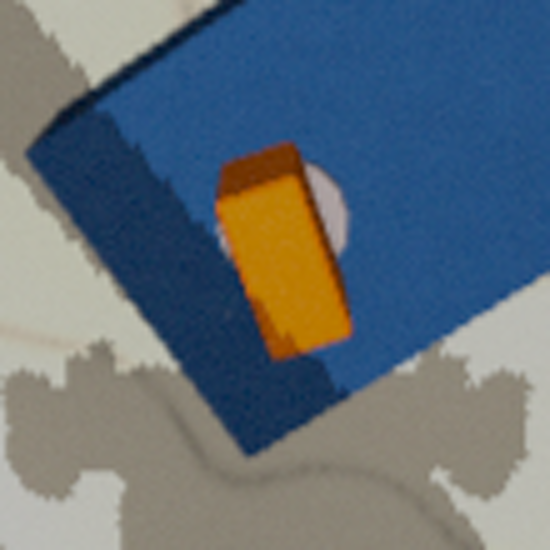

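send_rows --offset '[[0, 0, 0], [0, 0, 0], [0, 0, 0]]' --dr '[[-10.1, 0, 0], [-10.1, 0, 0], [0, 0, 0]]' --grip '[60, 60, 60]'

```text
time: 4.1
tool_pos: [521.5, 144.3, 231.4]
tcp_rot: [12.4, 90.0, 2.6]
ft_force: [-1.0, -0.3, 0.1]
finger_gap: 51.6
```

Run:
```python
from hd import *
tool()
s=handle()
crop(s,200,130,110,110,5,"w2c.png")
```

```text
t 4.1 tcp [521.5 144.3 231.4] yang 80.3 xaxis [ 1.e-04  0.e+00 -1.e+00] F [-0.98 -0.32  0.06] M [-0.03 -0.03  0.02] gap 51.61 q [ 10.   -1.7  94.7  -0.   87.  -70.3]
area 477.0 bbox (247, 168, 18, 33) rect centre,size,angle [523.5 146.6] [16.6 33.2] 81.0
```

View pics/w2c.png

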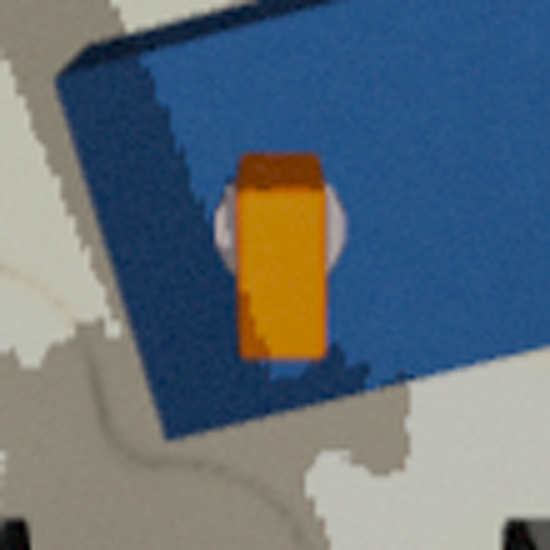

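The handle is square to the jaws and centred at pixel (256,184.3), world about (524.5, 146.2). I'll descend around it now.

send_rows --offset '[[3.5, 0.24, 0.26], [4, 0, 0], [4, 0, 0], [3, 0, 0], [0, 0, 0]]' --dr '[[-0.6, 0, 0], [0, 0, 0], [0, 0, 0], [0, 0, 0], [0, 0, 0]]' --grip '[55, 55, 55, 55, 55]'

```text
time: 4.78
tool_pos: [522.0, 145.8, 83.5]
tcp_rot: [-160.8, 89.7, -169.9]
ft_force: [-0.5, 0.7, 0.4]
finger_gap: 46.9
```

Run:
```python
from h import *
tool(); s=snapshot("wrist"); crop(s,130,90,250,190,3,"w3.png")
```

```text
t 4.78 tcp [522.  145.8  83.5] yang 80.89 xaxis [-0.0057 -0.001  -1.    ] F [-0.53  0.71  0.4 ] M [-0.04  0.01  0.02] gap 46.89 q [ 10.2   5.9 103.    0.   71.5 -70.7]
```

View pics/w3.png

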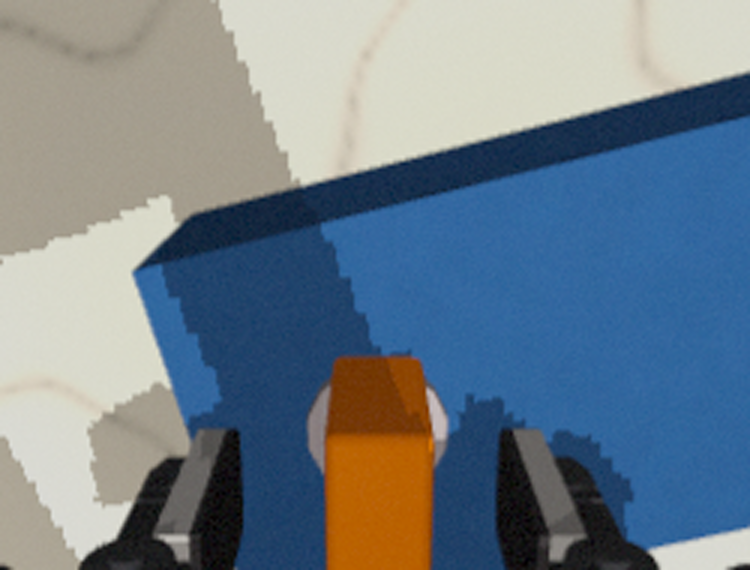

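The handle sits between the pads, about 1.7 mm towards +tool y (379 against 368 in the crop). I'll correct that, go down to z≈69 and settle.

send_rows --offset '[[0.7, 0.15, 0.1], [0.7, 0, 0], [0, 0, 0], [0, 0, 0]]' --dr '[[0, 0, 0], [0, 0, 0], [0, 0, 0], [0, 0, 0]]' --grip '[55, 55, 55, 55]'

```text
time: 5.32
tool_pos: [525.8, 147.6, 72.6]
tcp_rot: [18.3, 90.0, 9.4]
ft_force: [0.4, -0.3, -1.2]
finger_gap: 47.1
```

Run:
```python
from h import *
tool(); s=snapshot("side"); crop(s,210,210,110,130,4.5,"s3.png")
```

```text
t 5.33 tcp [525.8 147.6  72.6] yang 81.16 xaxis [ 4.e-04  1.e-04 -1.e+00] F [ 0.43 -0.33 -1.17] M [-0.02 -0.02 -0.04] gap 47.06 q [ 10.3   6.9 103.   -0.   70.  -70.9]
```

View pics/s3.png

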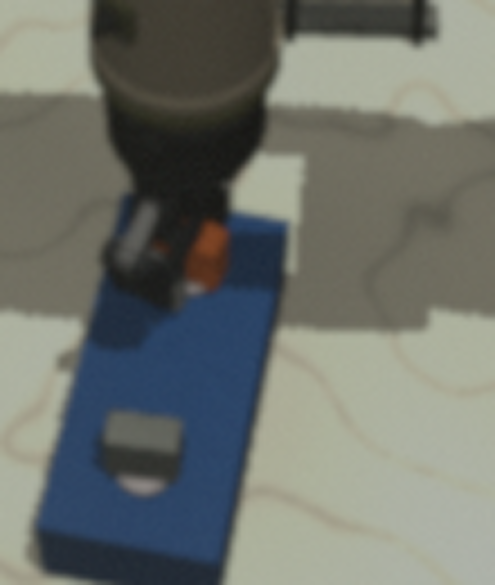

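send_rows --offset '[[0.3, 0, -0.1], [0, 0, 0], [0, 0, 0], [0, 0, 0], [0, 0, 0]]' --dr '[[0, 0, 0], [0, 0, 0], [0, 0, 0], [0, 0, 0], [0, 0, 0]]' --grip '[55, 55, 10, 10, 10]' --force 50

```text
time: 6.0
tool_pos: [524.8, 147.8, 69.5]
tcp_rot: [22.0, 90.0, 13.1]
ft_force: [-0.5, -0.0, 1.4]
finger_gap: 17.1
```

send_rows --offset '[[0, 0, 0], [0, 0, 0], [0, 0, 0]]' --dr '[[0, 0, 0], [0, 0, 0], [0, 0, 0]]' --grip '[10, 10, 10]'

```text
time: 6.38
tool_pos: [524.8, 147.8, 69.5]
tcp_rot: [22.2, 90.0, 13.4]
ft_force: [0.7, 0.1, 1.1]
finger_gap: 17.5
```

Run:
```python
from h import *
tool()
```

```text
t 6.38 tcp [524.8 147.8  69.5] yang 81.17 xaxis [ 3.e-04  1.e-04 -1.e+00] F [0.75 0.14 1.06] M [ 0.01 -0.05 -0.02] gap 17.46 q [ 10.3   7.  103.3   0.   69.6 -70.8]
```

The handle is gripped at a gap of about 17.5 mm, with the flange underside 9.5 mm below the TCP. Lifting.

send_rows --offset '[[-1, 0, 0], [-2, 0, 0], [-3, 0, 0], [-4, 0, 0], [0, 0, 0]]' --dr '[[0, 0, 0], [0, 0, 0], [0, 0, 0], [0, 0, 0], [0, 0, 0]]' --grip '[10, 10, 10, 10, 10]'

```text
time: 7.0
tool_pos: [527.1, 148.2, 174.0]
tcp_rot: [18.7, 89.6, 9.9]
ft_force: [-0.2, 0.4, -2.3]
finger_gap: 17.2
```

Run:
```python
from h import *
tool(); s=snapshot("side"); crop(s,200,150,130,170,3.5,"s4.png"); s=snapshot("wrist"); crop(s,130,90,250,220,2.6,"w4.png")
```

```text
t 7.0 tcp [527.1 148.2 174. ] yang 81.17 xaxis [ 0.0072  0.0012 -1.    ] F [-0.2   0.41 -2.28] M [ 0.05 -0.04  0.  ] gap 17.21 q [ 10.3   0.9  98.2  -0.   80.5 -70.8]
```

View pics/s4.png

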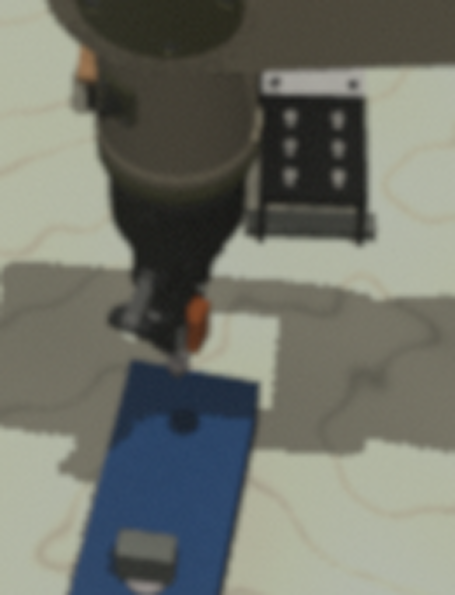

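View pics/w4.png

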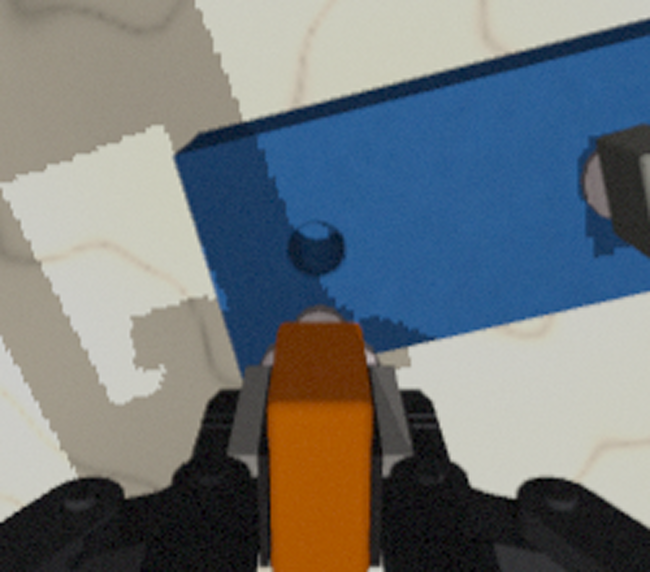

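The pin is held upright and has left the rack: the empty hole shows at (315,247) in the crop, and the handle is centred between the pads at column 320. I'll carry it to above the socket.

send_rows --offset '[[0, -2, 0.3], [0, -4, 0.58], [0, -4.2, 0.61], [0, -4.2, 0.61], [0, -4.2, 0.61]]' --dr '[[0, 0, 0], [0, 0, 0], [0, 0, 0], [0, 0, 0], [0, 0, 0]]' --grip '[10, 10, 10, 10, 10]'

```text
time: 7.72
tool_pos: [521.4, -42.4, 167.7]
tcp_rot: [-173.7, 89.8, 177.5]
ft_force: [1.0, 0.4, -2.2]
finger_gap: 17.3
```

send_rows --offset '[[0, -4.2, 0.61], [0, -4.2, 0.61], [0, -4, 0.58], [0, -2.7, 0.4], [0, 0, 0]]' --dr '[[0, 0, 0], [0, 0, 0], [0, 0, 0], [0, 0, 0], [0, 0, 0]]' --grip '[10, 10, 10, 10, 10]'

```text
time: 8.35
tool_pos: [519.8, -195.1, 167.7]
tcp_rot: [177.3, 89.8, 168.3]
ft_force: [-0.5, 0.2, -1.1]
finger_gap: 17.5
```

send_rows --offset '[[0, 0, 0], [0, 0, 0]]' --dr '[[0, 0, 0], [0, 0, 0]]' --grip '[10, 10]'

```text
time: 8.6
tool_pos: [521.1, -191.9, 168.8]
tcp_rot: [152.6, 89.9, 143.8]
ft_force: [-0.7, 0.2, -1.6]
finger_gap: 17.0
```

Run:
```python
from h import *
tool(); s=snapshot("wrist"); crop(s,150,90,210,160,3.8,"w5.png")
```

```text
t 8.6 tcp [ 521.1 -191.9  168.8] yang 81.22 xaxis [-8.e-04  6.e-04 -1.e+00] F [-0.71  0.23 -1.61] M [-0.02 -0.04 -0.02] gap 17.02 q [ -25.5    2.8   96.8    0.    80.4 -106.7]
```

View pics/w5.png

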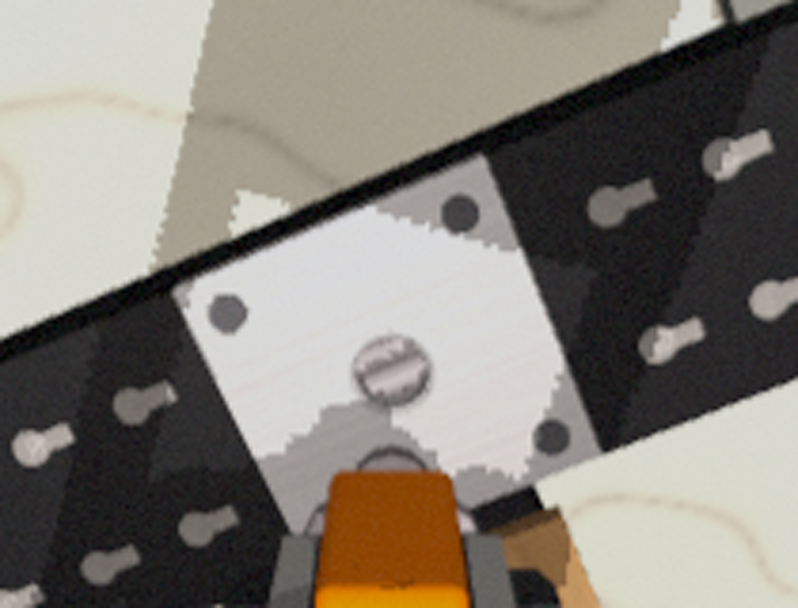

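```bash
cat > ov.py <<'E'
from h import *
def circ(s,c,rad):
    a=np.linspace(0,2*np.pi,90); P=np.c_[c[0]+rad*np.cos(a),c[1]+rad*np.sin(a),np.full(90,c[2])]; return proj(s,P)
def overlay(s,box,f,name,circles,up=cv2.INTER_CUBIC):
    x0,y0,w,h=box
    im=cv2.resize(s["pixels"][y0:y0+h,x0:x0+w,::-1],None,fx=f,fy=f,interpolation=up)
    for pts,col in circles:
        q=((pts-[x0,y0]+.5)*f).round().astype(np.int32); cv2.polylines(im,[q.reshape(-1,1,2)],True,col,1)
    cv2.imwrite("pics/"+name,im)
E
python3 - <<'E'
from ov import *
s=snapshot("wrist"); st,Rt=tool(); t=st['tool_pos']
h=unproj(s,(150+393/3.8-.5,90+370.5/3.8-.5),60); print("hole",h.round(2))
C=[(circ(s,h,9),(0,255,0)),(circ(s,h,8),(0,200,0))]
for z0,col in((0,(255,0,255)),(-3,(0,0,255))):
    o=t+Rt@[9.5,0,z0]
    C+=[(circ(s,o,15),col),(circ(s,o+[0,0,-30],7.5),col),(circ(s,o+[0,0,-26],7.5),col)]
overlay(s,(200,150,110,90),7,"ov1.png",C)
E
```

```text
t 8.7 tcp [ 521.4 -192.   169.2] yang 81.24 xaxis [-2.e-04  2.e-04 -1.e+00] F [ 0.08 -0.19 -0.34] M [ 0.02 -0.04  0.03] gap 17.4 q [ -25.5    2.8   96.8    0.    80.4 -106.7]
hole [ 519.79 -191.78   60.  ]
```

View pics/ov1.png

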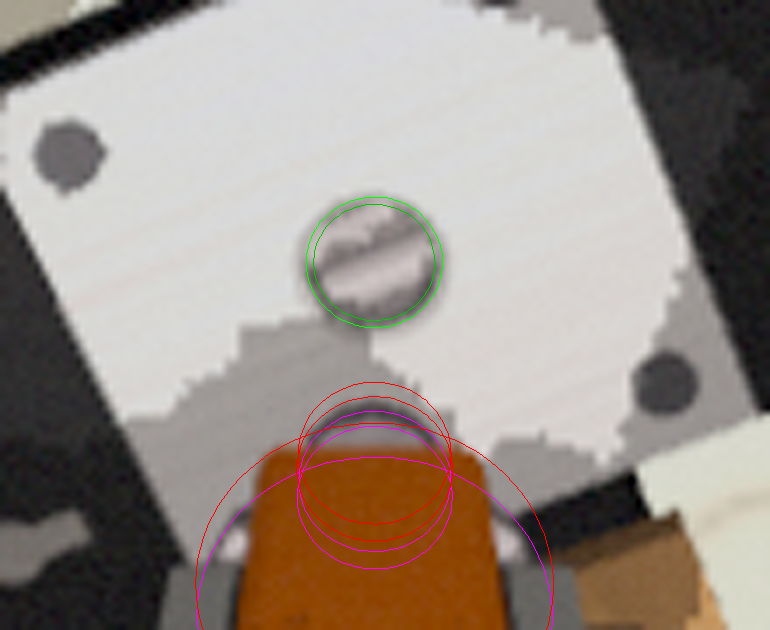

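The hole fit is (519.8,-191.8) in the wrist view, and the pin head lies about 1 mm towards -tool z at roughly (520.5,-191.9). The needed correction is about 0.7 mm, well inside the taper's lead-in. Going down to just above the mouth.

send_rows --offset '[[1, 0, -0.07], [2, 0, 0], [1.7, 0, 0], [0, 0, 0], [0, 0, 0]]' --dr '[[0, 0, 0], [0, 0, 0], [0, 0, 0], [0, 0, 0], [0, 0, 0]]' --grip '[10, 10, 10, 10, 10]'

```text
time: 9.32
tool_pos: [520.7, -192.7, 122.2]
tcp_rot: [159.4, 90.0, 150.6]
ft_force: [0.9, -0.2, -0.4]
finger_gap: 17.8
```

Run:
```python
from ov import *
s=snapshot("wrist"); st,Rt=tool(); t=st['tool_pos']
h=np.array([519.8,-191.8,60])
C=[(circ(s,h,9),(0,255,0))]
for z0,col in((-1,(255,0,255)),):
    o=t+Rt@[9.5,0,z0]
    C+=[(circ(s,o,15),col),(circ(s,o+[0,0,-30],7.5),col),(circ(s,o+[0,0,-45],2.5),col)]
overlay(s,(200,150,110,90),7,"ov2.png",C)
s=snapshot("side");crop(s,250,100,90,110,5,"s5.png")
```

```text
t 9.38 tcp [ 521.1 -192.9  122.8] yang 81.16 xaxis [ 7.e-04 -3.e-04 -1.e+00] F [0.41 0.01 0.12] M [ 0.   -0.03  0.01] gap 17.34 q [ -25.6    5.1   99.4    0.    75.5 -106.8]
```

View pics/ov2.png

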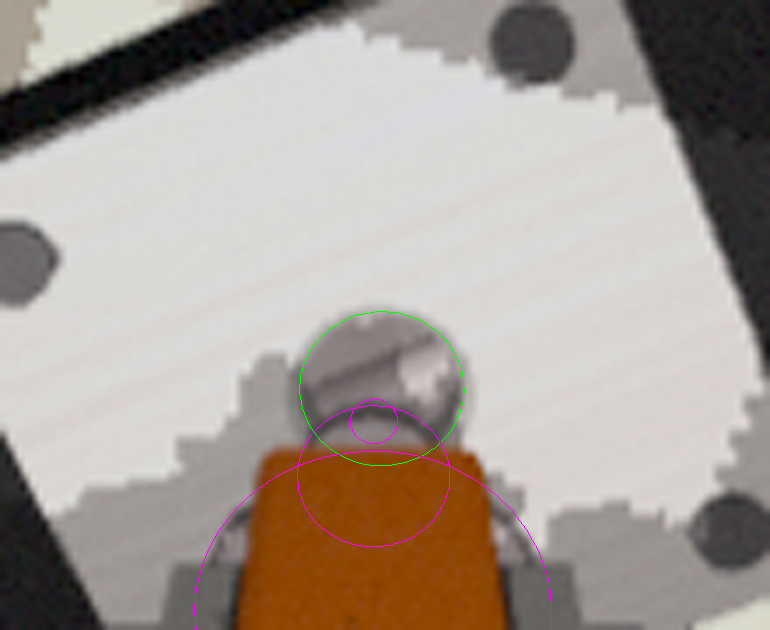

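View pics/s5.png

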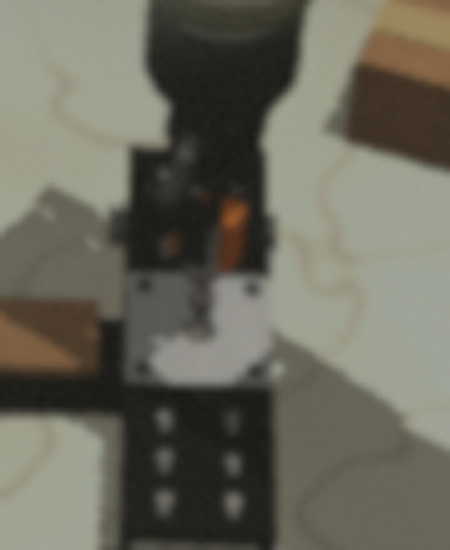

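send_rows --offset '[[0.3, 0.08, -0.05], [0, 0, 0], [0, 0, 0], [0, 0, 0]]' --dr '[[0, 0, 0], [0, 0, 0], [0, 0, 0], [0, 0, 0]]' --grip '[10, 10, 10, 10]'

```text
time: 9.93
tool_pos: [520.4, -191.8, 119.4]
tcp_rot: [-18.9, 90.0, -27.8]
ft_force: [0.6, -0.6, -0.4]
finger_gap: 17.4
```

Run:
```python
from ov import *
s=snapshot("wrist"); st,Rt=tool(); t=st['tool_pos']
h=np.array([519.7,-191.8,60])
C=[(circ(s,h,9),(0,255,0))]
for z0,col in((-1,(255,0,255)),):
    o=t+Rt@[9.5,0,z0]
    C+=[(circ(s,o,15),col),(circ(s,o+[0,0,-30],7.5),col),(circ(s,o+[0,0,-45],2.5),col)]
overlay(s,(200,150,110,90),7,"ov3.png",C); print(o)
```

```text
t 9.97 tcp [ 520.4 -191.8  119.4] yang 81.17 xaxis [ 2.e-04 -1.e-04 -1.e+00] F [-0.55 -0.21 -1.51] M [ 0.04 -0.02 -0.07] gap 17.56 q [ -25.5    5.2   99.7    0.    75.1 -106.7]
[ 519.45002276 -191.66155438  109.90179602]
```

View pics/ov3.png

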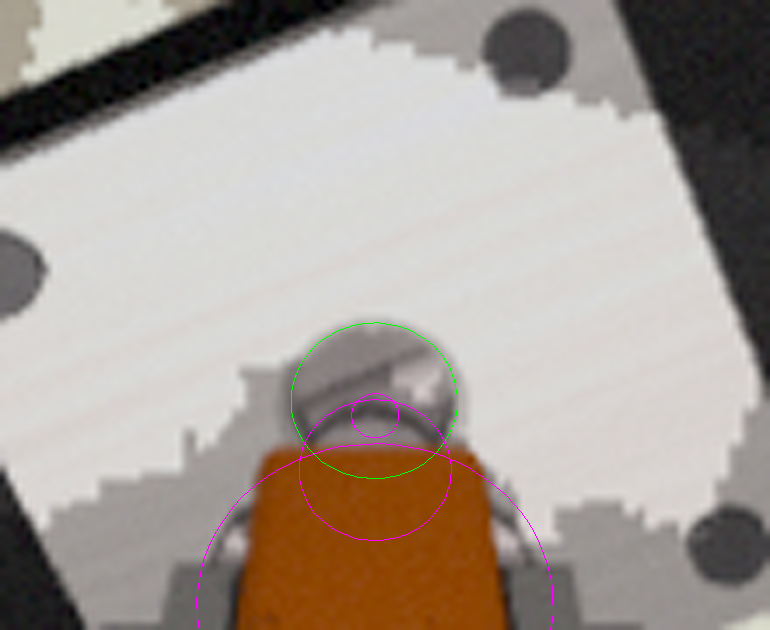

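Hole and pin tip coincide within about 0.5 mm. I'll descend in stages and watch the force.

send_rows --offset '[[0.7, 0, 0], [0.7, 0, 0], [0.6, 0, 0], [0, 0, 0]]' --dr '[[0, 0, 0], [0, 0, 0], [0, 0, 0], [0, 0, 0]]' --grip '[10, 10, 10, 10]'

```text
time: 10.48
tool_pos: [519.8, -191.5, 98.3]
tcp_rot: [162.0, 89.9, 153.2]
ft_force: [-0.1, -1.0, -1.9]
finger_gap: 17.1
```

send_rows --offset '[[0.3, 0, 0], [0.2, 0, 0], [0, 0, 0]]' --dr '[[0, 0, 0], [0, 0, 0], [0, 0, 0]]' --grip '[10, 10, 10]'

```text
time: 10.85
tool_pos: [520.3, -191.7, 94.2]
tcp_rot: [154.5, 90.0, 145.7]
ft_force: [0.6, -0.6, -1.6]
finger_gap: 17.6
```

Run:
```python
from ov import *
tool()
```

```text
t 10.85 tcp [ 520.3 -191.7   94.2] yang 81.17 xaxis [-1.e-04  1.e-04 -1.e+00] F [ 0.62 -0.64 -1.59] M [-0.06  0.02 -0.  ] gap 17.63 q [ -25.5    6.7  100.8    0.    72.5 -106.7]
```

send_rows --offset '[[0.3, 0, 0], [0.3, 0, 0], [0, 0, 0]]' --dr '[[0, 0, 0], [0, 0, 0], [0, 0, 0]]' --grip '[10, 10, 10]'

```text
time: 11.22
tool_pos: [520.6, -191.9, 88.3]
tcp_rot: [-12.9, 90.0, -21.7]
ft_force: [1.2, -0.8, 0.5]
finger_gap: 17.2
```

send_rows --offset '[[0.3, 0, 0], [0.3, 0, 0], [0, 0, 0]]' --dr '[[0, 0, 0], [0, 0, 0], [0, 0, 0]]' --grip '[10, 10, 10]'

```text
time: 11.6
tool_pos: [520.6, -191.9, 82.3]
tcp_rot: [-19.6, 90.0, -28.4]
ft_force: [1.2, -0.2, 0.7]
finger_gap: 17.4
```

Run:
```python
from ov import *
tool()
```

```text
t 11.6 tcp [ 520.6 -191.9   82.3] yang 81.17 xaxis [ 5.e-04 -3.e-04 -1.e+00] F [ 1.15 -0.21  0.71] M [-0.06 -0.39  0.03] gap 17.41 q [ -25.5    7.5  101.3   -0.    71.1 -106.7]
```

send_rows --offset '[[0.2, 0, 0], [0.2, 0, 0], [0, 0, 0]]' --dr '[[0, 0, 0], [0, 0, 0], [0, 0, 0]]' --grip '[10, 10, 10]'

```text
time: 11.98
tool_pos: [520.6, -191.9, 78.4]
tcp_rot: [-19.2, 90.0, -28.0]
ft_force: [2.0, 0.1, 2.9]
finger_gap: 17.7
```

Run:
```python
from ov import *
tool()
```

```text
t 11.97 tcp [ 520.6 -191.9   78.4] yang 81.17 xaxis [ 5.e-04 -3.e-04 -1.e+00] F [1.98 0.12 2.93] M [-0.02 -0.38 -0.06] gap 17.69 q [ -25.5    7.8  101.4   -0.    70.7 -106.7]
```

send_rows --offset '[[0.2, 0, 0.03], [0.2, 0, 0], [0, 0, 0]]' --dr '[[0, 0, 0], [0, 0, 0], [0, 0, 0]]' --grip '[10, 10, 10]'

```text
time: 12.35
tool_pos: [520.2, -191.8, 73.3]
tcp_rot: [-179.1, 89.9, 172.0]
ft_force: [3.7, -2.2, -4.8]
finger_gap: 17.4
```

send_rows --offset '[[0.15, 0, 0], [0.15, 0, 0], [0, 0, 0]]' --dr '[[0, 0, 0], [0, 0, 0], [0, 0, 0]]' --grip '[10, 10, 10]'

```text
time: 12.72
tool_pos: [519.8, -191.6, 70.5]
tcp_rot: [167.0, 89.9, 158.2]
ft_force: [1.1, -1.9, -8.2]
finger_gap: 17.3
```

Run:
```python
from ov import *
tool()
```

```text
t 12.72 tcp [ 519.8 -191.6   70.5] yang 81.17 xaxis [-1.9e-03  8.0e-04 -1.0e+00] F [ 1.07 -1.87 -8.24] M [-0.37 -0.21  0.02] gap 17.33 q [ -25.5    8.4  101.7   -0.    70.  -106.7]
```

The snap is drawing the pin in (Fz -8 N). The seated TCP should be at about 69.5.

send_rows --offset '[[0.08, 0, 0], [0, 0, 0]]' --dr '[[0, 0, 0], [0, 0, 0]]' --grip '[10, 10]'

```text
time: 12.98
tool_pos: [520.3, -191.6, 70.3]
tcp_rot: [158.9, 89.9, 150.1]
ft_force: [-1.3, -0.3, -6.2]
finger_gap: 17.2
```

send_rows --offset '[[0.05, 0, 0], [0, 0, 0]]' --dr '[[0, 0, 0], [0, 0, 0]]' --grip '[10, 10]'

```text
time: 13.22
tool_pos: [520.7, -191.6, 70.1]
tcp_rot: [108.9, 90.0, 100.1]
ft_force: [-0.6, 0.7, -3.1]
finger_gap: 17.2
```

Run:
```python
from ov import *
tool()
```

```text
t 13.22 tcp [ 520.7 -191.6   70.1] yang 81.18 xaxis [-1.e-04  4.e-04 -1.e+00] F [-0.56  0.72 -3.14] M [0.18 0.07 0.01] gap 17.2 q [ -25.5    8.4  101.7    0.    69.9 -106.7]
```

send_rows --offset '[[0.05, 0, 0], [0.05, 0, 0], [0, 0, 0]]' --dr '[[0, 0, 0], [0, 0, 0], [0, 0, 0]]' --grip '[10, 10, 10]'

```text
time: 13.6
tool_pos: [521.2, -192.1, 69.5]
tcp_rot: [-17.6, 89.9, -26.4]
ft_force: [1.1, 0.5, 0.2]
finger_gap: 17.1
```

send_rows --offset '[[0.05, 0, 0], [0, 0, 0], [0, 0, 0]]' --dr '[[0, 0, 0], [0, 0, 0], [0, 0, 0]]' --grip '[10, 10, 10]'

```text
time: 13.98
tool_pos: [521.2, -192.1, 69.4]
tcp_rot: [-17.7, 89.9, -26.6]
ft_force: [-1.9, 1.2, 5.5]
finger_gap: 17.3
```

Run:
```python
from ov import *
tool(); s=snapshot("side"); crop(s,250,110,90,100,5,"s6.png"); s=snapshot("wrist"); crop(s,150,90,210,160,3.8,"w6.png")
```

```text
t 13.97 tcp [ 521.2 -192.1   69.4] yang 81.17 xaxis [ 1.1e-03 -5.0e-04 -1.0e+00] F [-1.85  1.18  5.46] M [0.15 0.3  0.01] gap 17.33 q [ -25.5    8.5  101.7   -0.    69.7 -106.7]
```

View pics/w6.png

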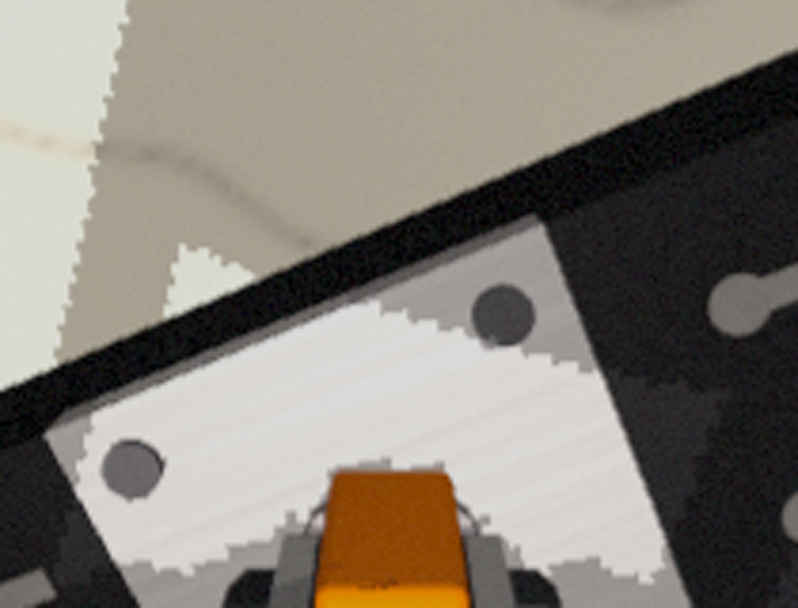

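The flange sits flush on the plate at TCP z=69.4 (69.5 expected) with Fz +5.5 N. I'll press a little more to confirm the stop.

send_rows --offset '[[0.05, 0, 0], [0.05, 0, 0], [0, 0, 0], [0, 0, 0]]' --dr '[[0, 0, 0], [0, 0, 0], [0, 0, 0], [0, 0, 0]]' --grip '[10, 10, 10, 10]'

```text
time: 14.58
tool_pos: [521.2, -192.1, 69.4]
tcp_rot: [-18.9, 89.9, -27.7]
ft_force: [-6.0, 3.2, 13.9]
finger_gap: 17.4
```

Run:
```python
from ov import *
tool()
```

```text
t 14.57 tcp [ 521.2 -192.1   69.4] yang 81.17 xaxis [ 1.1e-03 -6.0e-04 -1.0e+00] F [-5.98  3.24 13.88] M [0.51 1.02 0.06] gap 17.36 q [ -25.5    8.5  101.7   -0.    69.7 -106.7]
```

The stop is hard: 1 mm more command gave +8 N with no movement. Step 1 is done. I'll unload and begin the pull in small steps.

send_rows --offset '[[-0.1, 0, 0], [-0.1, 0, 0], [0, 0, 0], [0, 0, 0]]' --dr '[[0, 0, 0], [0, 0, 0], [0, 0, 0], [0, 0, 0]]' --grip '[10, 10, 10, 10]'

```text
time: 15.08
tool_pos: [520.7, -191.9, 69.5]
tcp_rot: [170.1, 90.0, 161.3]
ft_force: [-1.4, 0.5, 1.7]
finger_gap: 17.3
```

send_rows --offset '[[-0.05, 0, 0], [-0.05, 0, 0], [0, 0, 0], [0, 0, 0]]' --dr '[[0, 0, 0], [0, 0, 0], [0, 0, 0], [0, 0, 0]]' --grip '[10, 10, 10, 10]'

```text
time: 15.58
tool_pos: [520.4, -191.7, 70.1]
tcp_rot: [164.9, 90.0, 156.1]
ft_force: [-0.2, 0.3, -4.3]
finger_gap: 17.6
```

Run:
```python
from ov import *
tool()
```

```text
t 15.57 tcp [ 520.4 -191.7   70.1] yang 81.17 xaxis [-6.e-04  3.e-04 -1.e+00] F [-0.17  0.35 -4.26] M [-0.04 -0.01  0.05] gap 17.62 q [ -25.5    8.4  101.7   -0.    69.9 -106.7]
```

send_rows --offset '[[-0.05, 0, 0], [0, 0, 0], [0, 0, 0]]' --dr '[[0, 0, 0], [0, 0, 0], [0, 0, 0]]' --grip '[10, 10, 10]'

```text
time: 15.95
tool_pos: [520.3, -191.7, 70.5]
tcp_rot: [164.1, 90.0, 155.2]
ft_force: [1.1, -1.0, -7.6]
finger_gap: 17.3
```

send_rows --offset '[[-0.05, 0, 0], [0, 0, 0], [0, 0, 0]]' --dr '[[0, 0, 0], [0, 0, 0], [0, 0, 0]]' --grip '[10, 10, 10]'

```text
time: 16.32
tool_pos: [520.3, -191.7, 71.1]
tcp_rot: [164.4, 90.0, 155.6]
ft_force: [0.4, -0.9, -11.6]
finger_gap: 17.3
```

Run:
```python
from ov import *
tool()
```

```text
t 16.32 tcp [ 520.3 -191.7   71.1] yang 81.17 xaxis [-7.e-04  3.e-04 -1.e+00] F [  0.42  -0.85 -11.59] M [-0.13  0.   -0.02] gap 17.27 q [ -25.5    8.4  101.7   -0.    70.  -106.7]
```

Pull is about 10.4 N net and rising as expected, roughly 8 N/mm. One more 0.3 mm step, then hold.

send_rows --offset '[[-0.03, 0, 0], [0, 0, 0]]' --dr '[[0, 0, 0], [0, 0, 0]]' --grip '[10, 10]'

```text
time: 16.58
tool_pos: [520.3, -191.7, 71.4]
tcp_rot: [164.4, 90.0, 155.6]
ft_force: [-1.5, 0.1, -12.7]
finger_gap: 17.8
```

Run:
```python
from ov import *
tool()
```

```text
t 16.57 tcp [ 520.3 -191.7   71.4] yang 81.17 xaxis [-8.e-04  3.e-04 -1.e+00] F [ -1.53   0.08 -12.66] M [-0.14 -0.12  0.02] gap 17.84 q [ -25.5    8.3  101.7   -0.    70.1 -106.7]
```

send_rows --offset '[[-0.02, 0, 0], [0, 0, 0]]' --dr '[[0, 0, 0], [0, 0, 0]]' --grip '[10, 10]'

```text
time: 16.82
tool_pos: [520.3, -191.7, 71.6]
tcp_rot: [164.7, 90.0, 155.8]
ft_force: [-0.9, -0.6, -14.1]
finger_gap: 17.7
```

send_rows --offset '[[0, 0, 0]]' --dr '[[0, 0, 0]]' --grip '[10]'

```text
time: 16.95
tool_pos: [520.4, -191.7, 71.7]
tcp_rot: [164.7, 90.0, 155.9]
ft_force: [-0.4, -0.4, -14.5]
finger_gap: 17.5
```

send_rows --offset '[[0, 0, 0], [0, 0, 0]]' --dr '[[0, 0, 0], [0, 0, 0]]' --grip '[10, 10]'

```text
time: 17.2
tool_pos: [520.4, -191.7, 71.8]
tcp_rot: [160.3, 90.0, 151.5]
ft_force: [-0.8, 0.7, -15.5]
finger_gap: 17.4
```

send_rows --offset '[[0, 0, 0], [0, 0, 0]]' --dr '[[0, 0, 0], [0, 0, 0]]' --grip '[10, 10]'

```text
time: 17.45
tool_pos: [520.5, -191.7, 71.8]
tcp_rot: [158.1, 90.0, 149.3]
ft_force: [-0.7, -0.1, -15.0]
finger_gap: 17.5
```

Held at about 14 N net (Fz -14.1 to -15.5, which includes the pin's 1.2 N weight) for over 0.6 s. Easing down to a light press.

send_rows --offset '[[0.08, 0, 0], [0.08, 0, 0], [0.08, 0, 0], [0.03, 0, 0], [0, 0, 0]]' --dr '[[0, 0, 0], [0, 0, 0], [0, 0, 0], [0, 0, 0], [0, 0, 0]]' --grip '[10, 10, 10, 10, 10]'

```text
time: 18.08
tool_pos: [521.5, -192.1, 70.2]
tcp_rot: [-12.6, 89.9, -21.4]
ft_force: [-1.3, 1.5, -5.3]
finger_gap: 17.2
```

send_rows --offset '[[0, 0, 0], [0, 0, 0]]' --dr '[[0, 0, 0], [0, 0, 0]]' --grip '[10, 10]'

```text
time: 18.32
tool_pos: [521.4, -192.3, 70.1]
tcp_rot: [-23.7, 89.9, -32.5]
ft_force: [-1.4, 0.6, -2.2]
finger_gap: 17.5
```

Run:
```python
from ov import *
tool()
```

```text
t 18.32 tcp [ 521.4 -192.3   70.1] yang 81.17 xaxis [ 0.0016 -0.001  -1.    ] F [-1.38  0.64 -2.19] M [ 0.18 -0.01  0.06] gap 17.49 q [ -25.5    8.5  101.7   -0.    69.8 -106.7]
```

send_rows --offset '[[0.05, 0, 0], [0.05, 0, 0], [0, 0, 0], [0, 0, 0]]' --dr '[[0, 0, 0], [0, 0, 0], [0, 0, 0], [0, 0, 0]]' --grip '[10, 10, 10, 10]'

```text
time: 18.82
tool_pos: [521.4, -192.5, 69.4]
tcp_rot: [-27.7, 89.9, -36.5]
ft_force: [-1.8, -0.2, 5.0]
finger_gap: 17.0
```

Run:
```python
from ov import *
tool()
```

```text
t 18.82 tcp [ 521.4 -192.5   69.4] yang 81.17 xaxis [ 0.0016 -0.0012 -1.    ] F [-1.85 -0.19  5.01] M [-0.04  0.31  0.04] gap 17.02 q [ -25.5    8.5  101.7   -0.    69.7 -106.7]
```

It is back on the stop (z=69.4, Fz +5). Opening.

send_rows --offset '[[0, 0, 0], [0, 0, 0], [0, 0, 0], [0, 0, 0], [0, 0, 0]]' --dr '[[0, 0, 0], [0, 0, 0], [0, 0, 0], [0, 0, 0], [0, 0, 0]]' --grip '[40, 50, 60, 60, 60]'

```text
time: 19.45
tool_pos: [520.6, -191.8, 68.2]
tcp_rot: [158.7, 90.0, 149.9]
ft_force: [1.1, -0.3, 0.1]
finger_gap: 51.0
```

Run:
```python
from ov import *
tool(); s=snapshot("wrist"); crop(s,150,90,210,160,3.8,"w7.png")
```

```text
t 19.45 tcp [ 520.6 -191.8   68.2] yang 81.17 xaxis [-1.e-04  1.e-04 -1.e+00] F [ 1.08 -0.26  0.11] M [0.02 0.01 0.01] gap 51.03 q [ -25.5    8.6  101.8    0.    69.7 -106.7]
```

View pics/w7.png

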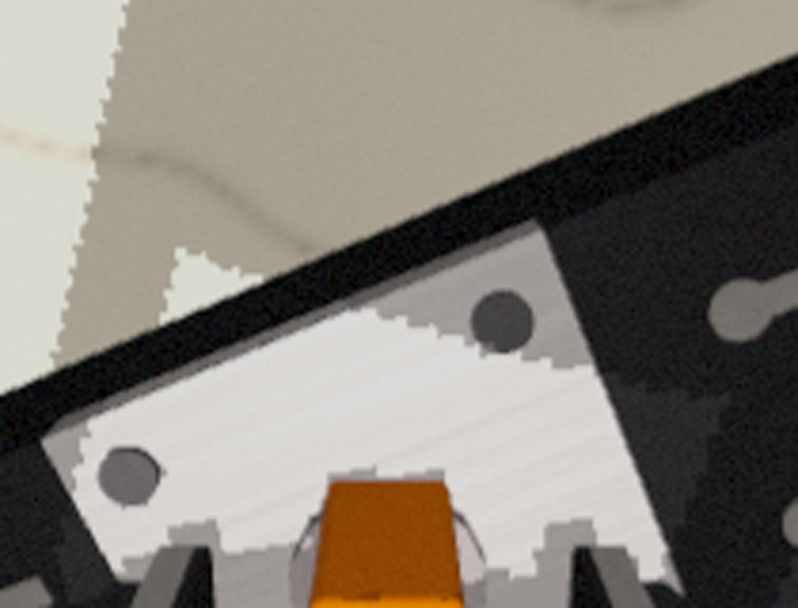

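The fingers are clear of the handle and the pin stands seated. Rising straight up.

send_rows --offset '[[-2, 0, 0], [-4, 0, 0], [-4, 0, 0], [-4, 0, 0], [0, 0, 0]]' --dr '[[0, 0, 0], [0, 0, 0], [0, 0, 0], [0, 0, 0], [0, 0, 0]]' --grip '[60, 60, 60, 60, 60]'

```text
time: 20.12
tool_pos: [523.2, -193.0, 214.7]
tcp_rot: [-16.6, 89.5, -25.4]
ft_force: [-0.3, -0.6, 1.1]
finger_gap: 51.4
```

send_rows --offset '[[0, 0, 0], [0, 0, 0], [0, 0, 0]]' --dr '[[0, 0, 0], [0, 0, 0], [0, 0, 0]]' --grip '[60, 60, 60]'

```text
time: 20.5
tool_pos: [520.0, -191.5, 207.0]
tcp_rot: [163.4, 89.9, 154.5]
ft_force: [0.2, -0.1, 0.6]
finger_gap: 51.5
```

Run:
```python
from ov import *
tool(); s=snapshot("wrist")
h=np.array([519.7,-191.8,60])
hsv=cv2.cvtColor(s["pixels"],cv2.COLOR_RGB2HSV); H,S,V=[hsv[...,i].astype(int) for i in range(3)]
print(comp(s,(H>8)&(H<22)&(S>180)&(V>150)))
C=[(circ(s,h,15),(0,255,0)),(circ(s,h+[0,0,5],15),(0,255,0))]
th=np.radians(-8.9);c,sn=np.cos(th),np.sin(th)
for col,zz in(((255,0,255),103),):
    C.append((proj(s,np.array([[h[0]+c*a-sn*b,h[1]+sn*a+c*b,zz] for a,b in((18,9),(18,-9),(-18,-9),(-18,9))])),col))
overlay(s,(200,120,110,110),5.4,"ov8.png",C)
t=snapshot("top"); crop(t,110,110,290,170,2.6,"t8.png")
```

```text
t 20.5 tcp [ 520.  -191.5  207. ] yang 81.17 xaxis [-0.0021  0.001  -1.    ] F [ 0.24 -0.11  0.56] M [ 0.01 -0.02  0.  ] gap 51.53 q [ -25.5    1.2   94.4   -0.    84.5 -106.7]
[([243, 172, 19, 37, 684], [251.88, 190.06])]
```

View pics/ov8.png

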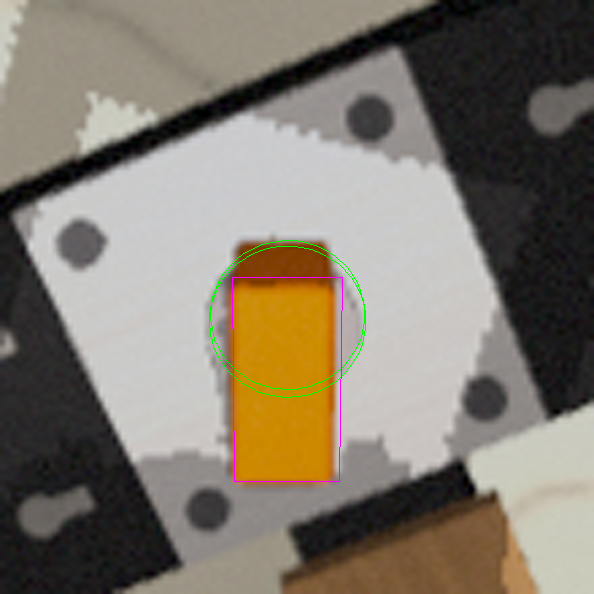

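View pics/t8.png

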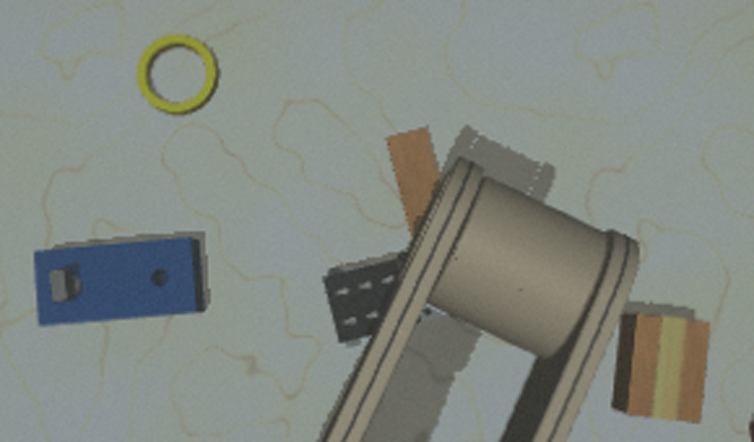

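The handle stands upright within about 1 mm of the predicted seated outline. The spare pin, tape roll and carton are where they were, and the arm touches nothing. Handing in.

Run:
```python
from h import *
from bench import workorder
tool(); print(workorder.hand_in())
```

```text
t 20.6 tcp [ 520.2 -191.6  207.4] yang 81.17 xaxis [-1.5e-03  7.0e-04 -1.0e+00] F [-0.26  0.13  0.27] M [0.05 0.03 0.05] gap 50.83 q [ -25.5    1.2   94.3    0.    84.5 -106.7]
the job is handed in; nothing more can be done
None
```

The orange pin is seated in the plate's hole, it passed the pull test, and the job is handed in at 20.6 s; hand-in gave no verdict.

- **Seating:** The pin snapped home with a draw-in of about 8 N. It then sat on a hard stop at a tool height of 69.4 mm, against 69.5 mm expected, and I pressed it to about 14 N.
- **Pull test:** I pulled up in small steps to about 14 N net and held it for just over 0.6 s. The wrist read 14.1 to 15.5 N during the hold, about 1.2 N of which is the pin's weight. The catch held, and I eased the pin back onto the stop and let go.
- **Last checks:** The wrist view showed the handle upright and within about 1 mm of the seated outline. The top view showed the spare pin, tape roll and carton unmoved by eye. The wrist read about 0 N, so the arm was touching nothing.
- **Disagreements:**
  - The cameras differed by about 2 mm on the hole's position, so I aligned the pin to the hole in the wrist view.
  - Tool travel during the pull suggested about 1.9 mm of catch lift, against about 1.2 mm implied by the force. I put that down to give in the grip and trusted the force. The catch cannot be seen, and 1.9 mm is also its damage limit, so I could not rule that out directly.

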